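Raise the paint pail's bail and hang it on the twin hook

TASK

The small steel paint pail stands on the bench with its wire bail folded down. Swing the bail upright, with the pail still standing in its place and not pressed hard on the bench, then carry the pail by its bail to the strand-board panel and hang it on the twin hook, the wire right down in the bends of both prongs, and let go. The prongs have been bent a little up or down with use, so feel for where the wire comes to rest and ease the weight onto them gently (no knock or push over about 20 N, four times the pail's weight); keep the pail upright and leave the bottles, the brush jar and the cutter alone.

Things in the scene. Friction and masses are not known exactly. Their poses are not given: they have to be found in the camera images.
- pail: The open round steel pail, 90 mm high, 72 mm across at the foot and 88 mm at the rim, 3 mm wall, 0.5 kg more or less (varies), loose on the bench, with dried black paint in the bottom. Origin: centre of the underside; z up the pail; y along the line through the two bail pivots.
- pail_hinge (a point): Middle of the line through the bail's two pivots (the ears), on the pail's axis 78 mm above its underside. Frame as the pail's.
- bail (a joint): Angle of the bail in rad: 0 = upright over the pail, about 1.57 = folded down level to the pail's -x side (it starts folded to that side); it turns both ways to 1.8. The pivots are slightly stiff (about 0.04 N m), so the bail stays where it is left; a pull of 1 N at the grip swings it, and a hard pull off its arc tips or drags the pail.
- bail_grip (a point): Centre of the bail's wooden grip, a roller 13 mm thick and 40 mm long at the middle of the bail, 90 mm from the pivot line; it turns easily on the wire, so the bail swings in a firm hold. Frame of the bail: y along grip and wire, z from the pivots to the grip (up when the bail is upright). Folded, the grip stands out 80 to 90 mm from the pail's axis, some 35 mm clear of the rim.
- wire_a (a point): Point on the bare 5 mm steel wire of the bail, 28 mm from the grip's centre towards the bail's +y: where one hook prong should bear. The wire runs straight on for 16 mm beyond each end of the grip, then bends down to the pivots, 49 mm either side.
- wire_b (a point): The same, 28 mm towards the bail's -y. Either of the two may go on either prong.
- hook_seat (a point): Where the grip's centre would lie with the wire down in both hook bends if the prongs were straight: about 205 mm above the bench, 91 mm in front of the panel. The prongs have been bent by use, both alike, so their bends really lie up to 7 mm higher or lower than this point (not sideways, under 2 mm in or out). x points level from the prong tips to the panel, y along the panel, z up.
- hooks: Twin hook on the panel: two rigid 7 mm steel rods, 28 mm to either side of hook_seat along y, 49 mm clear between them. Each runs out level from its plate, upper side 25 mm above the seat, bends down into a U (11 mm wide inside, open upward, 18 mm at its mouth) and ends in an upturned tip leaning outward, its top 24 mm above and 15 mm in front of the seat. Origin: bench level under the panel.
- glue: White glue bottle, 48 mm across, 135 mm high, standing; origin at centre of its underside. To be left alone.
- ink: Black ink bottle, 38 mm across, 105 mm high, standing; origin at centre of its underside. To be left alone.
- brush_jar: Glass jar with brushes, 66 mm across, 85 mm high, brushes up to 225 mm high; origin at centre of its underside. To be left alone.
- cutter: Red cutter knife lying flat, 130 mm handle and 30 mm blade, 16 mm high; origin at the middle of the handle's underside. To be left alone.
- panel: Strand-board panel that carries the hook, 400 mm wide, 245 mm high, 18 mm thick, standing on steel feet fixed to the bench; a flat scraper hangs on it beside the hook. Origin: on the bench under its middle; its hooked face looks to its -x.
Things that resemble listed ones, but are neither listed nor needed, are in the scene too. What is shaped like the pail but pink is not meant.

How it is judged:
By the outcome, as a careful person would: the job done as asked, in the order asked, and still so for the second after the job is handed in, with the robot touching nothing.
It also fails if it takes over 59 s, if anything falls off the work surface, if the arm or the gripper's body presses on something with over 40 N, if the wrist force passes 120 N, or if a joint passes its speed limit or range.

ROBOT

A 6-joint arm with a two-finger parallel gripper is mounted at the origin on the work surface. World frame = base frame: x ahead of the robot, y to its left, z up, the work surface at z = 0. Lengths are in m, angles in rad, forces in N, time in s.
With the tool pointing down it reaches from about 0.35 to 0.85 m from the base axis. Payload 8.1 kg.
Tool frame: the origin (TCP) lies midway between the tips of the shut fingers; the grasp point (between the pads) lies 19 mm behind it (robot.grip_point_offset is the distance from the TCP to the grasp point, in m); z points along the fingers, y is the line along which they close (so a half turn about z gives the same grasp; the last joint's range is limited). The gripper opens to 93 mm and grips with 3 to 60 N. Pads are 15 mm wide; open, the fingers measure 128 mm over their backs; the gripper's body (75 mm by 188 mm) begins 65 mm behind the grasp point.
Start: joints at [1.218, 0.13, 1.488, -0, 1.523, -0.085], TCP at [0.159, 0.579, 0.219] pointing down, gripper open.
Joint ranges: [-2.96, 2.96], [-0.89, 2.26], [0.02, 2.5], [-1.34, 4.48], [0, 2.73], [-2.66, 2.66]. Speed limits (rad/s): [2.39, 2.39, 2.79, 3.14, 3.14, 3.14].

INTERFACE

Orientations are given as a rotation vector (axis times angle).
In Python, from plant import robot, read_camera, job gives the robot as it stands.
- The arm moves only by the shell command python3 -m inch 'ROWS' [FORCE]. ROWS is JSON, one flat list of numbers, 5 for each row, row after row: the shift along the world's x, y, z in mm, then the turn about the world's z in degrees, then the opening in per cent of the stroke, from 0 (shut) to 100 (fully open). In form: [dx, dy, dz, yaw, hand, dx, dy, dz, yaw, hand, ...]. A call has 1 to 10 rows; each row is the pose to reach, as a shift and turn from the pose commanded when the call began; what a row does not reach only later rows make up. A row lasts 1/12 s, in which the tool goes at most 41.7 mm and 7.16 degrees, less where a joint would pass 70% of its speed; a pose out of reach is approached as far as the arm can. A call with a gripper value outside its range is refused whole. The fingers move at their own pace and stop on an object; FORCE is the grip in N (left out, the last holds). Time passes only in rows, so rows that repeat a pose let the fingers close. It gives the time, the measured TCP pose, the force, the opening and the grip force at its end, in the units of the state.
- robot.read_state(): the state, without advancing time (a new reading comes with each control period).
- read_camera(name): name is "scene" or "top" or "wrist"; returns a dict with "image" (420x560x3 uint8, blue, green, red), "K" (3x3 intrinsics, pixels), "D" ([k1, k2, p1, p2, k3] as OpenCV has them; the pictures are not rectified), "extrinsics" (4x4, takes a point from world to camera coordinates); the wrist camera has in their place "mount" (4x4, takes a point from camera to tool coordinates, whose origin is the TCP and whose axes are the flange's). Camera axes: x right, y down, z forward; pixel columns grow to the right and rows downward; lengths in m; the calibration is good to about 2 mm. A picture is of the moment at which its call begins: read the wrist's pose just before it. There is no depth.
- job.close_job(): hands the job in; it is judged then, once.
The state is a dict: "t": time; "q": joint angles; "dq": joint speeds; "joint_torque": joint torques, N m; "tool_pos": TCP position; "orientation": TCP orientation; "force": force on the tool from outside, world axes, zero at the start; "wrist_torque": the same for the moment, N m; "opening": finger opening in m; "gripper_force": force on a finger pad.
Only numpy, scipy, OpenCV 4.12 (cv2) and the standard library are available. Lean on these libraries where they do the work, as an engineer would, in place of code of your own. Each camera call takes 0.05 s, during which the arm holds its last target. There are 200 camera calls.

## Working session

There is one attempt and no reset: what is moved stays moved. The work goes in short steps, Python scripts to look and compute and a shell command to move; the robot and the scene stay as the last step left them, time stands still between calls to the robot, and variables do not carry over. Pictures are saved under pics/ and viewed, at most 10 in all, crops included, and the job is handed in when it is done.

```bash
ls; mkdir -p pics; cat > h.py <<'E'
import numpy as np, cv2
from plant import robot, read_camera, job
from scipy.spatial.transform import Rotation as R
def save(c,n):
    cv2.imwrite(f'pics/{n}.png',c['image'])
    d={k:np.array(c[k]) for k in c if k!='image'}
    if 'mount' in d: pass
    np.savez(f'pics/{n}.npz',**d)
def proj(P,n):
    d=np.load(f'pics/{n}.npz'); E=d['extrinsics']
    return cv2.projectPoints(np.array(P,float).reshape(-1,3),cv2.Rodrigues(E[:3,:3])[0],E[:3,3],d['K'],d['D'])[0].reshape(-1,2)
def shot(name,n):
    s=robot.read_state(); c=dict(read_camera(name))
    if name=='wrist':
        T=np.eye(4);T[:3,:3]=R.from_rotvec(s['orientation']).as_matrix();T[:3,3]=s['tool_pos']
        c['extrinsics']=np.linalg.inv(T@np.array(c['mount']))
    save(c,n); return c
def ray(px,n):
    d=np.load(f'pics/{n}.npz'); E=d['extrinsics']
    u=cv2.undistortPoints(np.array(px,float).reshape(-1,1,2),d['K'],d['D']).reshape(-1,2)
    v=np.c_[u,np.ones(len(u))]@E[:3,:3]
    return -E[:3,:3].T@E[:3,3],v
def onz(px,n,z):
    o,v=ray(px,n); z=np.asarray(z,float)
    return o+v*((z-o[2])/v[:,2])[:,None]
def tri(obs): # [(px,name),...]
    A=np.zeros((3,3));b=np.zeros(3)
    for px,n in obs:
        o,v=ray([px],n);v=v[0]/np.linalg.norm(v[0]);M=np.eye(3)-np.outer(v,v);A+=M;b+=M@o
    return np.linalg.solve(A,b)
E
python3 - <<'E'
from h import *
a=shot('scene','s0');b=shot('top','t0');c=shot('wrist','w0')
cv2.imwrite('pics/st.png',cv2.resize(np.hstack([a['image'],b['image']]),(800,300)))
s=robot.read_state();print(s['t'],s['tool_pos'],s['orientation'],s['force'],s['opening'])
for n in('s0','t0'):print(np.load(f'pics/{n}.npz')['extrinsics'].round(3))
E
```

```text
pics
0.15 [0.15859133 0.57821308 0.21781493] [-4.19352938e-01 -3.11317003e+00  2.21756823e-03] [-0.26477864  0.08122245 -0.24926119] 0.09306556970758066
[[-0.652  0.758  0.017  0.283]
 [ 0.592  0.524 -0.612 -0.299]
 [-0.473 -0.389 -0.79   1.313]
 [ 0.     0.     0.     1.   ]]
[[ 0.007 -1.     0.002  0.113]
 [-0.999 -0.008 -0.05   0.565]
 [ 0.05  -0.002 -0.999  1.296]
 [ 0.     0.     0.     1.   ]]
```

View pics/s0.png

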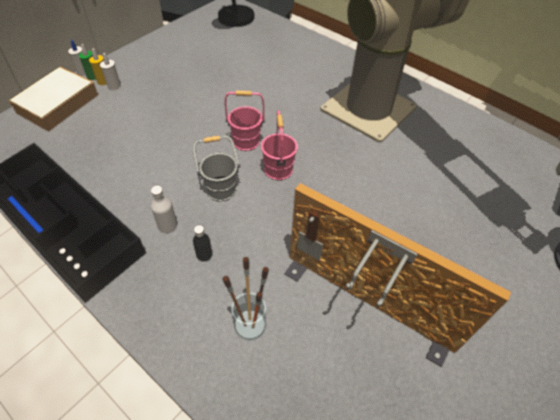

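View pics/t0.png

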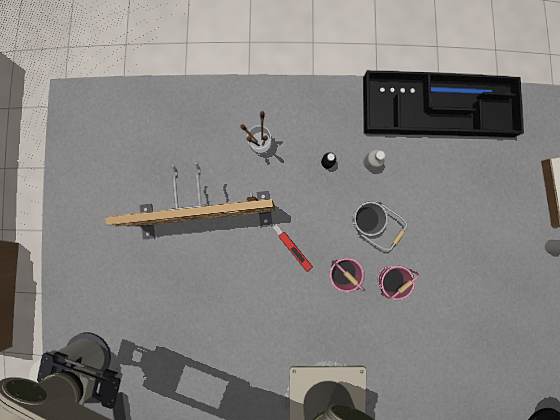

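The scene shows three pails. The grey steel one is at scene (218,172) and top (371,219), and the two pink ones are at top (347,275) and (397,282). The grey one fits the description, with its bail folded towards the lower right in top. The hook prongs are at top (175,168) and (198,165), on the panel's far (+x) side. I'll confirm in enlarged crops.

```bash
python3 - <<'E'
from h import *
t=cv2.imread('pics/t0.png');s=cv2.imread('pics/s0.png')
f=lambda im,x,y,w,h:cv2.resize(im[y:y+h,x:x+w],(400,300),interpolation=cv2.INTER_CUBIC)
m=np.vstack([np.hstack([f(t,340,190,80,60),f(t,155,155,80,60)]),np.hstack([f(s,180,130,80,60),f(s,330,220,107,80)])])
cv2.imwrite('pics/crop.png',m)
E
```

```text
(no output)
```

View pics/crop.png

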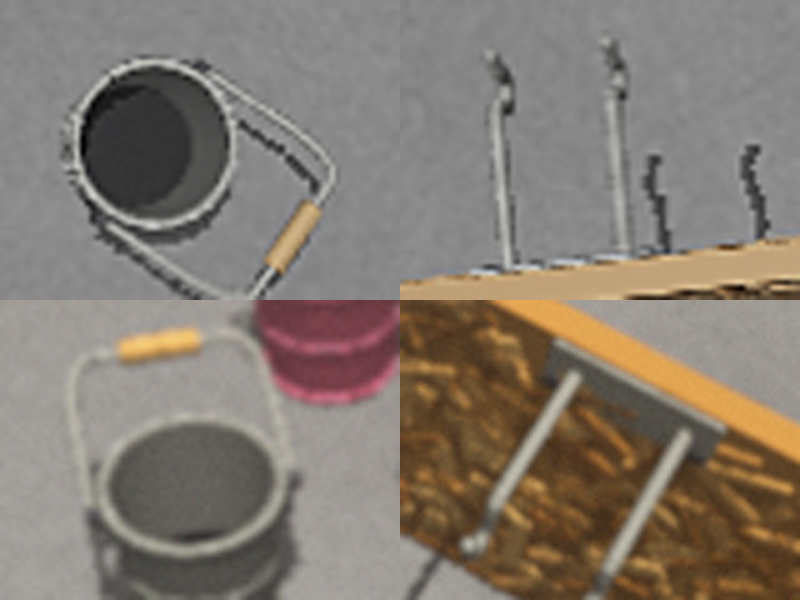

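```bash
python3 - <<'E'
from h import *
np.set_printoptions(precision=4,suppress=True)
g=tri([((398.8,237.6),'t0'),((212,138.8),'s0')]);r=tri([((371,219),'t0'),((218.6,167.4),'s0')])
print('grip',g,'rim',r,onz([(371,219)],'t0',[.09]),onz([(398.8,237.6)],'t0',[.08]))
d=r-g;print('axis yaw (pail +x)',np.degrees(np.arctan2(d[1],d[0])),np.hypot(*d[:2]))
tips=onz([(173,166.3),(196.2,163.3)],'t0',[.227,.227]);bends=onz([(176.3,174.5),(198.7,171)],'t0',[.23,.23]) # approx
pl=onz([(177,208),(200,205.5)],'t0',[.23,.23])
print(tips,bends,pl,tri([((173,166.3),'t0'),((348.7,285.5),'s0')]))
e=tips[0]-tips[1];print('sep',np.linalg.norm(e),'yaw of prong line',np.degrees(np.arctan2(e[1],e[0])))
# panel top edge
p=onz([(106,219),(272,201)],'t0',[.245,.245]);print('panel',p,np.degrees(np.arctan2(*(p[0]-p[1])[1::-1])))
print('glue,ink,jar',onz([(376,158),(328,160),(260,145)],'t0',[.1,.08,.04]))
print('pinks',onz([(347,275),(397,282)],'t0',[.09,.09]))
x=R.from_rotvec(robot.read_state()['orientation']).as_matrix();print(x)
E
```

```text
grip [ 0.4765 -0.1772  0.0972] rim [ 0.5257 -0.1052  0.0832] [[ 0.5259 -0.1044  0.09  ]] [[ 0.4766 -0.1819  0.08  ]]
axis yaw (pail +x) 55.64684928617559 0.0872251973670299
[[0.6448 0.3918 0.227 ]
 [0.6521 0.3358 0.227 ]] [[0.6248 0.3825 0.23  ]
 [0.6333 0.3288 0.23  ]] [[0.5452 0.3791 0.23  ]
 [0.5516 0.3242 0.23  ]] [0.654  0.364  0.2543]
sep 0.05641992037770393 yaw of prong line 97.42120272524099
panel [[0.5171 0.5473 0.245 ]
 [0.5625 0.1539 0.245 ]] 96.58350480854851
glue,ink,jar [[ 0.6878 -0.1166  0.1   ]
 [ 0.6839  0.0097  0.08  ]
 [ 0.7304  0.1952  0.04  ]]
pinks [[ 0.3774 -0.0409  0.09  ]
 [ 0.3586 -0.1751  0.09  ]]
[[-0.9644  0.2646 -0.0005]
 [ 0.2646  0.9644 -0.0014]
 [ 0.0001 -0.0014 -1.    ]]
```

```bash
python3 -m inch '[241,-329,72,-10,35,241,-329,72,-19,35,241,-329,72,-19,35,241,-329,72,-19,35,241,-329,72,-19,35,241,-329,72,-19,35,241,-329,72,-19,35,241,-329,72,-19,35,241,-329,72,-19,35,241,-329,72,-19,35]' 10; python3 -m inch '[76,-430,0,0,35,76,-430,0,0,35,76,-430,0,0,35,76,-430,0,0,35,76,-430,0,0,35,76,-430,0,0,35,76,-430,0,0,35,76,-430,0,0,35,76,-430,0,0,35,76,-430,0,0,35]'
python3 - <<'E'
from h import *
np.set_printoptions(precision=4,suppress=True)
s=robot.read_state();print(s['t'],s['tool_pos'],R.from_rotvec(s['orientation']).as_matrix())
c=shot('wrist','w1');print(np.array(c['mount']))
print('brush',onz([(241,128),(262,114)],'t0',[.22,.22]),'pinkbail',onz([(415,272),(380,296),(405,288)],'t0',[.16]*3))
im=c['image'].copy()
cv2.imwrite('pics/w1b.png',cv2.resize(im,(784,588)))
E
```

```text
t: 0.98
tool_pos: [0.4005, 0.2476, 0.291]
orientation: [0.928, 3.001, 0.0]
force: [0.1, 0.2, 0.1]
opening: 0.034
gripper_force: 0.0
t: 1.82
tool_pos: [0.472, -0.1628, 0.2905]
orientation: [0.928, 3.001, 0.0]
force: [0.9, -0.3, -0.3]
opening: 0.0324
gripper_force: 0.0
1.8167 [ 0.472  -0.1628  0.2905] [[-0.8255  0.5644  0.0002]
 [ 0.5644  0.8255  0.    ]
 [-0.0001  0.0001 -1.    ]]
[[ 0.     -0.9698 -0.244   0.0672]
 [ 1.      0.0001 -0.0004 -0.0007]
 [ 0.0004 -0.244   0.9698 -0.1655]
 [ 0.      0.      0.      1.    ]]
brush [[0.739  0.2309 0.22  ]
 [0.7735 0.1809 0.22  ]] pinkbail [[ 0.3914 -0.2044  0.16  ]
 [ 0.3316 -0.1154  0.16  ]
 [ 0.3513 -0.179   0.16  ]]
```

View pics/w1b.png

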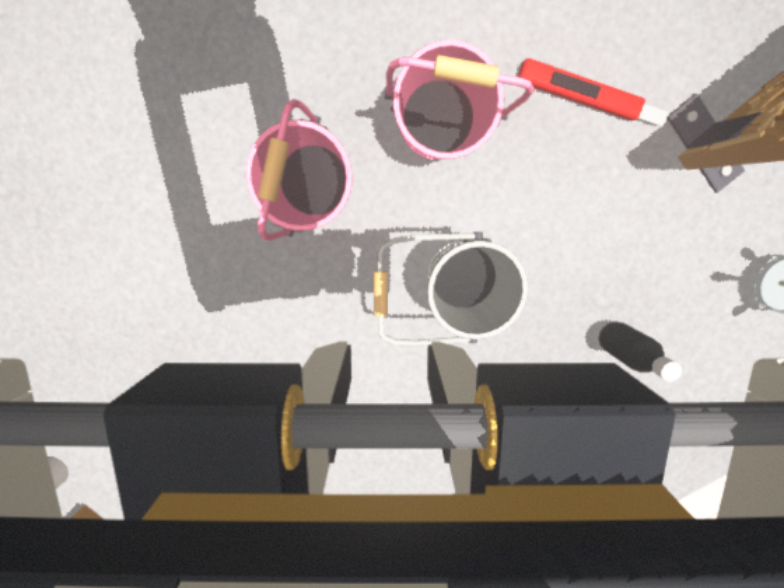

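The wrist view shows the grey pail's rim centre at (477,288) and the grip centre at (380,294), with the grip lying square to the finger line. The pink pails are clear of the path.

```bash
python3 - <<'E'
from h import *
np.set_printoptions(precision=4,suppress=True)
w=lambda x,y:(x/1.4,y/1.4)
g=tri([((398.8,237.6),'t0'),((212,138.8),'s0'),(w(380,294),'w1')]);print(g, tri([((212,138.8),'s0'),(w(380,294),'w1')]))
for z in (.078,.085,.095):print(z,onz([w(380,294),w(379,272),w(381,317)],'w1',[z]*3)[:,:2],onz([(398.8,237.6)],'t0',[z]),onz([(212,138.8)],'s0',[z]))
r=onz([w(477,288)],'w1',[.09]);print('rim',r, onz([(371,219)],'t0',[.09]),onz([(218.6,167.4)],'s0',[.09]))
e=onz([w(478,236),w(474,341)],'w1',[.078]*2);d=e[0]-e[1];print('ears',e,np.degrees(np.arctan2(d[1],d[0])),np.linalg.norm(d))
E
```

```text
[ 0.4774 -0.177   0.0985] [ 0.4778 -0.1767  0.0987]
0.078 [[ 0.4823 -0.1808]
 [ 0.4647 -0.1697]
 [ 0.5013 -0.1928]] [[ 0.4765 -0.1824  0.078 ]] [[ 0.4632 -0.1928  0.078 ]]
0.085 [[ 0.4811 -0.1798]
 [ 0.4638 -0.1689]
 [ 0.4997 -0.1915]] [[ 0.4767 -0.1807  0.085 ]] [[ 0.4679 -0.1869  0.085 ]]
0.095 [[ 0.4793 -0.1783]
 [ 0.4625 -0.1677]
 [ 0.4974 -0.1897]] [[ 0.4768 -0.1783  0.095 ]] [[ 0.4747 -0.1786  0.095 ]]
rim [[ 0.5251 -0.1035  0.09  ]] [[ 0.5259 -0.1044  0.09  ]] [[ 0.5295 -0.0998  0.09  ]]
ears [[ 0.4881 -0.0769  0.078 ]
 [ 0.5717 -0.1324  0.078 ]] 146.43306767793078 0.10032156795464905
```

```bash
python3 -m inch '[2,3,-40,0,32,2,3,-80,0,32,2,3,-120,1,32,2,3,-150,1,32,2,3,-180,1,32,2,3,-200,1,32,2,3,-210,1,32,2,3,-210,1,32,2,3,-210,1,32,2,3,-210,1,32]' 10; python3 - <<'E'
from h import *
c=shot('wrist','w2');s=robot.read_state();print(s['tool_pos'],s['force'])
cv2.imwrite('pics/w2b.png',cv2.resize(c['image'][180:390,130:410],(784,588)))
E
```

```text
t: 2.7
tool_pos: [0.4755, -0.1582, 0.0825]
orientation: [0.9, 3.007, -0.001]
force: [-0.7, -1.1, 1.0]
opening: 0.0296
gripper_force: 0.0
[ 0.47573614 -0.15831413  0.08277121] [0.27423263 0.03003508 1.40478448]
```

View pics/w2b.png

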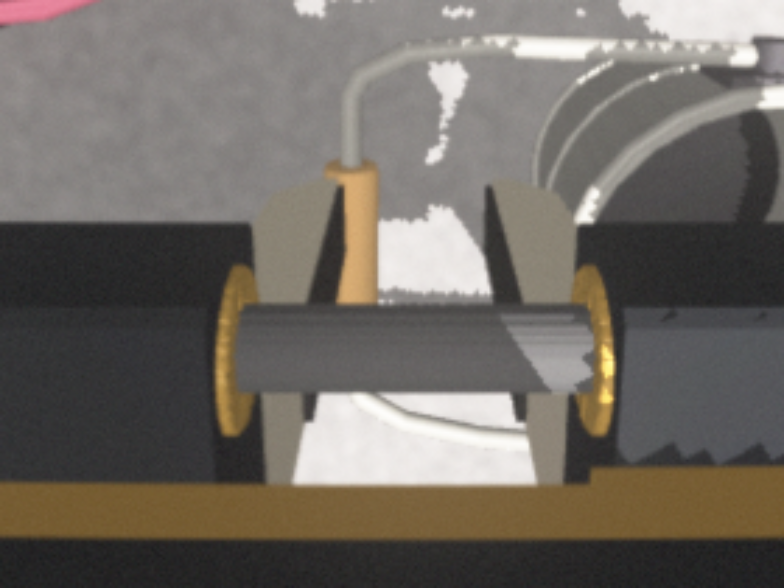

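The grip is seen between the pads but close to the left one (grip at crop x≈360, pads at 335 and 490), because the last move stopped short in y. I'll shift to centre it.

```bash
python3 -m inch '[1,-6,0,0,32,2,-12,-1,0,32,3,-18,-2,0,32,3,-18,-2,0,32,3,-18,-2,0,25,3,-18,-2,0,20]' 10; python3 - <<'E'
from h import *
c=shot('wrist','w3');s=robot.read_state();print(s['tool_pos'],s['force'])
cv2.imwrite('pics/w3b.png',cv2.resize(c['image'][180:390,130:410],(784,588)))
E
```

```text
t: 3.25
tool_pos: [0.4771, -0.1758, 0.0785]
orientation: [-0.902, -3.009, -0.0]
force: [-0.3, 0.3, 0.5]
opening: 0.0212
gripper_force: 0.0
[ 0.47712075 -0.17566801  0.07851474] [ 0.35905813  0.37559268 -0.21760078]
```

View pics/w3b.png

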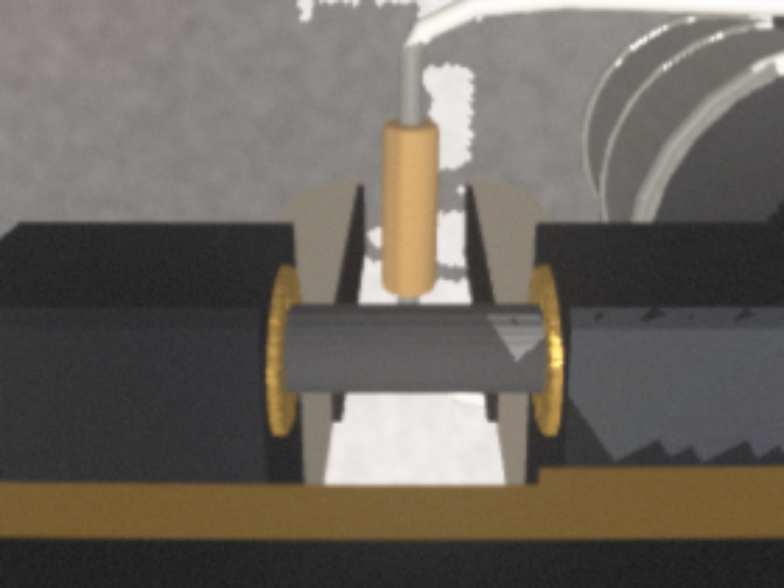

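The grip is centred between the pads (grip x≈410, pads ≈360 and 470). I'll close gently.

```bash
python3 -m inch '[0,0,0,0,16,0,0,0,0,14,0,0,0,0,12,0,0,0,0,8,0,0,0,0,0,0,0,0,0,0,0,0,0,0,0]' 12; python3 - <<'E'
from h import *
np.set_printoptions(precision=4,suppress=True)
for z in(.09,.0965):
  g=onz([(276.4,254.3),(276.2,223.5),(275.6,284)],'w3',[z]*3);print(g)
g=g[0];T=np.array([.4771,-.1757]);u=np.array([.5556,.831]);x=np.array([-.831,.5556]);print('rel u,x',(g[:2]-T)@u,(g[:2]-T)@x)
E
```

```text
t: 3.88
tool_pos: [0.4773, -0.1757, 0.0787]
orientation: [0.901, 3.01, -0.0]
force: [0.5, -0.8, -0.6]
opening: 0.0003
gripper_force: 0.0
[[ 0.4704 -0.1731  0.09  ]
 [ 0.4556 -0.1635  0.09  ]
 [ 0.4852 -0.1835  0.09  ]]
[[ 0.4683 -0.1717  0.0965]
 [ 0.4541 -0.1625  0.0965]
 [ 0.4825 -0.1816  0.0965]]
rel u,x -0.0015665472640632619 0.009503408730874192
```

The fingers shut on nothing: the grip's apparent length of 34 mm, against the true 40, means it lies lower, at about z=0.075. I'll reopen, lower and close again.

```bash
python3 -m inch '[0,0,0,0,30,0,0,0,0,30,0,0,0,0,30,-1,-1,-6,0,28,-1,-1,-11,0,26,-1,-1,-17,0,22,-1,-1,-17,0,20]' 12;  python3 -m inch '[0,0,0,0,17,0,0,0,0,14,0,0,0,0,12,0,0,0,0,8,0,0,0,0,0,0,0,0,0,0,0,0,0,0,0]' 12
```

```text
t: 4.47
tool_pos: [0.4751, -0.1762, 0.0597]
orientation: [-0.901, -3.007, -0.001]
force: [-1.0, -0.1, -0.6]
opening: 0.0195
gripper_force: 0.0
t: 5.05
tool_pos: [0.4764, -0.1767, 0.0618]
orientation: [0.901, 3.009, -0.0]
force: [1.0, 0.9, -0.2]
opening: 0.0125
gripper_force: 12.0
```

```bash
python3 -m inch '[0,0,10,0,0,0,1,18,0,0,2,2,25,0,0,3,4,33,0,0,5,7,40,0,0,7,10,47,0,0,9,13,54,0,0,12,17,60,0,0,15,22,66,0,0,15,22,66,0,0]' 12; python3 - <<'E'
from h import *
s=robot.read_state();print(s['tool_pos'],s['force'],s['wrist_torque'])
E
```

```text
t: 5.88
tool_pos: [0.4926, -0.154, 0.1293]
orientation: [0.9, 3.008, 0.0]
force: [-1.3, -2.6, 2.0]
opening: 0.0124
gripper_force: 12.0
[ 0.49261437 -0.15403062  0.12931387] [-1.26359369 -2.61020638  1.991627  ] [-0.41387486  0.32881647  0.06085344]
```

```bash
python3 -m inch '[-1,-2,2,0,0,-1,-2,2,0,0]' 12;python3 - <<'E'
from h import *
for n in 'ab':
  c=shot('scene','s1'+n)
  s=robot.read_state();print(s['tool_pos'],s['force'])
cv2.imwrite('pics/c1.png',cv2.resize(cv2.imread('pics/s1b.png')[110:230,160:320],(800,600)))
E
```

```text
t: 6.05
tool_pos: [0.4901, -0.157, 0.1298]
orientation: [-0.901, -3.01, 0.001]
force: [-1.1, -2.0, 2.0]
opening: 0.0125
gripper_force: 12.0
[ 0.49001954 -0.15707334  0.12958565] [-2.14355517 -2.34325277  2.25469712]
[ 0.49001192 -0.1571451   0.12955774] [-1.5147478  -2.58095758  3.31970378]
```

View pics/c1.png

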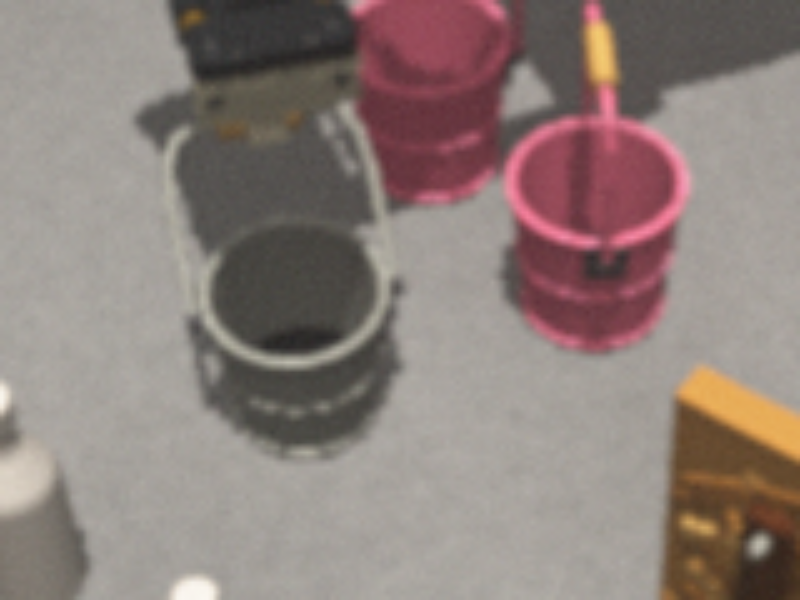

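The bail is swinging up and the pail is standing, with its rim centre at about scene (219,168). I'll measure its slip by image alignment.

```bash
python3 - <<'E'
from h import *
a=cv2.imread('pics/s0.png',0);b=cv2.imread('pics/s1b.png',0)
t=a[170:204,196:242]; r=cv2.matchTemplate(cv2.resize(b[160:214,186:252],None,fx=8,fy=8,interpolation=2),cv2.resize(t,None,fx=8,fy=8,interpolation=2),5)
_,v,_,l=cv2.minMaxLoc(r);dp=np.array(l)/8-10;print(v,dp)
P=np.array([.526,-.103,.04]);p0=proj(P,'s0')[0];print(p0,onz([p0,p0+dp],'s0',[.04,.04]))
E
```

```text
0.9126152992248535 [0.5 2. ]
[220.4311378  179.76651331] [[ 0.526      -0.103       0.04      ]
 [ 0.52981497 -0.0973948   0.04      ]]
```

```bash
python3 -m inch '[-1,-2,0,0,0,-2,-3,1,0,0,-2,-3,1,0,0]' 12;python3 - <<'E'
from h import *
F=[]
for n in 'cde':
  c=shot('scene','s1'+n)
  s=robot.read_state();F.append(s['force'])
print(s['tool_pos'],np.mean(F,0))
a=cv2.imread('pics/s0.png',0);
for n in('s1b','s1e'):
  b=cv2.imread(f'pics/{n}.png',0)
  for (y0,y1,x0,x1) in((150,185,198,240),(182,202,200,238)):
    A=cv2.GaussianBlur(a,(3,3),0)[y0:y1,x0:x1]
    w=np.float32([[1,0,x0],[0,1,y0]])
    cc,w=cv2.findTransformECC(A,b,w,cv2.MOTION_TRANSLATION,(3,200,1e-6),None,3);print(n,cc,w[:,2]-[x0,y0])
E
```

```text
t: 6.4
tool_pos: [0.4879, -0.1599, 0.1304]
orientation: [-0.902, -3.009, -0.0]
force: [-1.1, -1.7, 1.2]
opening: 0.0126
gripper_force: 12.0
[ 0.48812648 -0.15980962  0.13058385] [-1.29550263 -1.5216234   1.10812005]
s1b 0.6177000070126074 [0.40652466 2.34104919]
s1b 0.9543556533929836 [0.45523071 1.29344177]
s1e 0.6053868386668565 [-0.03036499  0.35899353]
s1e 0.993780701503322 [0.00820923 0.04495239]
```

```bash
python3 -m inch '[3,4,6,0,0,6,9,11,0,0,10,14,16,0,0,13,20,20,0,0,13,20,20,0,0]' 12; cat > chk.py <<'E'
from h import *
import sys
F=[]
for i in range(3):
  c=shot('scene',sys.argv[1]); s=robot.read_state();F.append(s['force'])
print(s['t'],s['tool_pos'],np.mean(F,0))
a=cv2.imread('pics/s0.png',0);b=cv2.imread(f'pics/{sys.argv[1]}.png',0)
y0,y1,x0,x1=182,202,200,238
A=cv2.GaussianBlur(a,(3,3),0)[y0:y1,x0:x1]
w=np.float32([[1,0,x0],[0,1,y0]])
cc,w=cv2.findTransformECC(A,b,w,cv2.MOTION_TRANSLATION,(3,200,1e-6),None,3);print(cc,w[:,2]-[x0,y0])
E
python3 chk.py s2
```

```text
t: 6.97
tool_pos: [0.5028, -0.1384, 0.1521]
orientation: [0.899, 3.008, 0.001]
force: [-0.6, -0.9, 2.8]
opening: 0.0122
gripper_force: 12.0
7.1167 [ 0.5017586  -0.13968169  0.15114974] [-0.32541296 -1.59539858  3.15075735]
0.9947045189113717 [ 0.02397156 -0.08544922]
```

```bash
python3 -m inch '[4,6,5,0,0,8,12,8,0,0,12,18,10,0,0,16,24,12,0,0,16,24,12,0,0]' 12; python3 chk.py s3
```

```text
t: 7.53
tool_pos: [0.5178, -0.1141, 0.1625]
orientation: [-0.899, -3.01, -0.001]
force: [-0.5, 0.3, -3.6]
opening: 0.0123
gripper_force: 12.0
7.6833 [ 0.51692551 -0.1153514   0.16203096] [ 0.04618304  0.22159379 -3.76333126]
0.9832485152578494 [ 0.50532532 -0.86856079]
```

```bash
python3 -m inch '[2,3,-1,0,0,4,6,-1,0,0,6,10,0,0,0,8,13,0,0,0,8,13,0,0,0]' 12; python3 chk.py s4
```

```text
t: 8.1
tool_pos: [0.5257, -0.1022, 0.1628]
orientation: [0.901, 3.009, 0.0]
force: [1.2, 0.5, 1.1]
opening: 0.0126
gripper_force: 12.0
8.25 [ 0.52547669 -0.10264407  0.16284468] [-0.13700816  0.77978409  1.27919361]
0.9136740190106418 [ 0.89567566 -0.50840759]
```

```bash
python3 -m inch '[0,0,0,0,22,0,0,0,0,22,0,0,-4,0,22,0,0,-9,0,22,0,0,-13,0,22,0,0,-13,0,20,0,0,-13,0,10,0,0,-13,0,0,0,0,-13,0,0,0,0,-13,0,0]' 25; python3 chk.py s5
python3 - <<'E'
from h import *
cv2.imwrite('pics/c5.png',cv2.resize(cv2.imread('pics/s5.png')[100:220,160:320],(800,600)))
E
```

```text
t: 9.08
tool_pos: [0.525, -0.1026, 0.1493]
orientation: [-0.901, -3.009, 0.0]
force: [-0.9, -0.8, -3.5]
opening: 0.012
gripper_force: 25.0
9.2333 [ 0.52500697 -0.10258517  0.1492917 ] [ 0.13787393 -0.07026946 -3.89218362]
0.8940169349277484 [ 0.99206543 -0.17105103]
```

View pics/c5.png

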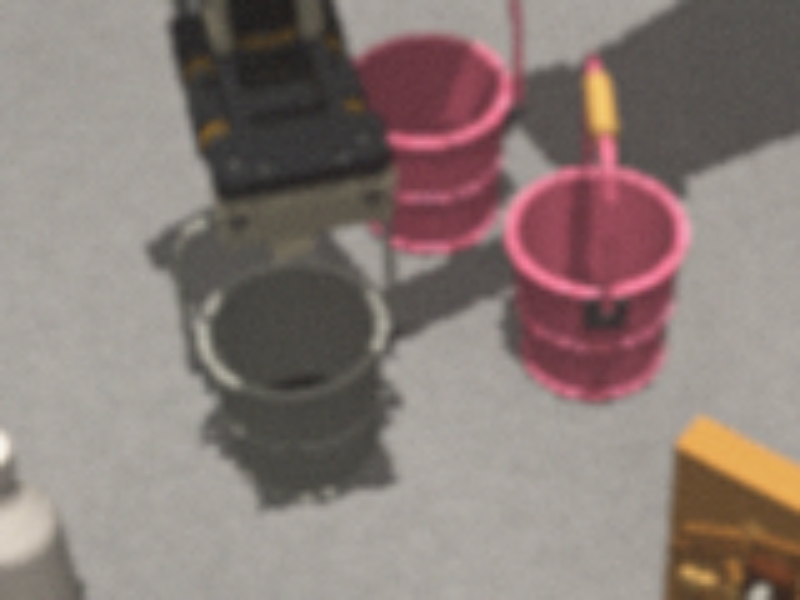

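```bash
python3 -m inch '[0,0,1,0,0,0,0,3,0,0,0,0,8,0,0,0,0,20,0,0,0,0,35,0,0,0,0,55,0,0,0,0,75,0,0,0,0,90,0,0,0,0,98,0,0,0,0,100,0,0]' 30; python3 -c "
from h import *
s=robot.read_state();print(s['q'],s['force'],s['tool_pos'])"
```

```text
t: 10.07
tool_pos: [0.5264, -0.103, 0.2527]
orientation: [0.9, 3.005, -0.0]
force: [0.1, 0.0, -4.4]
opening: 0.0117
gripper_force: 30.0
[-2.88835468e-01 -5.86722831e-02  1.62005041e+00 -2.53328984e-05
  1.57581414e+00 -1.27772638e+00] [ 0.10641889  0.00606839 -4.38135152] [ 0.52643475 -0.10302488  0.25272622]
```

```bash
python3 -m inch '[0,0,8,0,0,0,0,25,0,0,0,0,50,-2,0,0,0,80,-5,0,0,0,105,-9,0,0,0,125,-13,0,0,0,140,-17,0,0,0,148,-19,0,0,0,150,-20,0,0,0,150,-20,0]' 30
python3 -m inch '[3,8,0,0,0,10,25,0,-2,0,20,52,0,-6,0,33,87,0,-10,0,47,124,0,-15,0,61,162,0,-20,0,74,198,0,-24,0,84,225,0,-27,0,91,244,0,-29,0,94,253,0,-30,0]'
python3 -m inch '[4,10,0,0,0,12,36,0,0,0,24,70,0,0,0,33,98,0,0,0,38,112,0,0,0,40,118,0,0,0,40,118,0,0,0,40,118,0,0,0]'
python3 -c "
from h import *
s=robot.read_state();print(s['q'],s['force'],s['tool_pos']);a=R.from_rotvec(s['orientation']).as_matrix();print(np.degrees(np.arctan2(a[1,1],a[0,1])))"
```

```text
t: 10.9
tool_pos: [0.5253, -0.1027, 0.3995]
orientation: [-1.41, -2.807, 0.0]
force: [0.3, 0.2, -5.5]
opening: 0.0119
gripper_force: 30.0
t: 11.73
tool_pos: [0.6192, 0.1543, 0.3969]
orientation: [-2.084, -2.347, 0.003]
force: [1.1, -1.1, -4.5]
opening: 0.012
gripper_force: 30.0
t: 12.4
tool_pos: [0.6594, 0.2677, 0.3989]
orientation: [2.088, 2.347, -0.002]
force: [1.5, 0.0, -4.8]
opening: 0.0122
gripper_force: 30.0
[ 3.13961452e-01  4.74829567e-01  7.49496612e-01 -7.85384771e-04
  1.91809349e+00  1.97374731e-01] [ 1.45763352  0.02627634 -4.76537682] [0.659443   0.26766014 0.39889386]
6.664611794766012
```

```bash
python3 -m inch '[0,0,-8,0,0,0,0,-25,0,0,0,0,-50,0,0,0,0,-80,0,0,0,0,-108,0,0,0,0,-132,0,0,0,0,-150,0,0,0,0,-162,0,0,0,0,-168,0,0,0,0,-170,0,0]'
python3 -m inch '[2,4,0,0,0,6,15,0,0,0,12,31,0,0,0,19,50,0,0,0,26,68,0,0,0,33,84,0,0,0,37,95,0,0,0,40,101,0,0,0,40,102,0,0,0,40,102,0,0,0]'
python3 - <<'E'
from h import *
s=robot.read_state();print(s['t'],s['tool_pos'],s['force'])
w=shot('wrist','w6');c=shot('scene','s6');t=shot('top','t6')
f=lambda im,x,y,w,h:cv2.resize(im[y:y+h,x:x+w],(400,300),interpolation=2)
m=np.vstack([np.hstack([f(t['image'],120,125,120,90),f(c['image'],320,220,120,90)]),np.hstack([f(w['image'],0,0,560,420),f(w['image'],140,180,280,210)])])
cv2.imwrite('pics/m6.png',m)
E
```

```text
t: 13.23
tool_pos: [0.6591, 0.2673, 0.2289]
orientation: [-2.09, -2.345, 0.001]
force: [0.6, 0.2, -4.7]
opening: 0.0123
gripper_force: 30.0
t: 14.07
tool_pos: [0.6998, 0.3711, 0.2311]
orientation: [2.087, 2.347, 0.003]
force: [-0.2, -0.6, -5.2]
opening: 0.0118
gripper_force: 30.0
14.0667 [0.69980993 0.37114595 0.23110941] [-0.17806494 -0.63655157 -5.18671072]
```

View pics/m6.png

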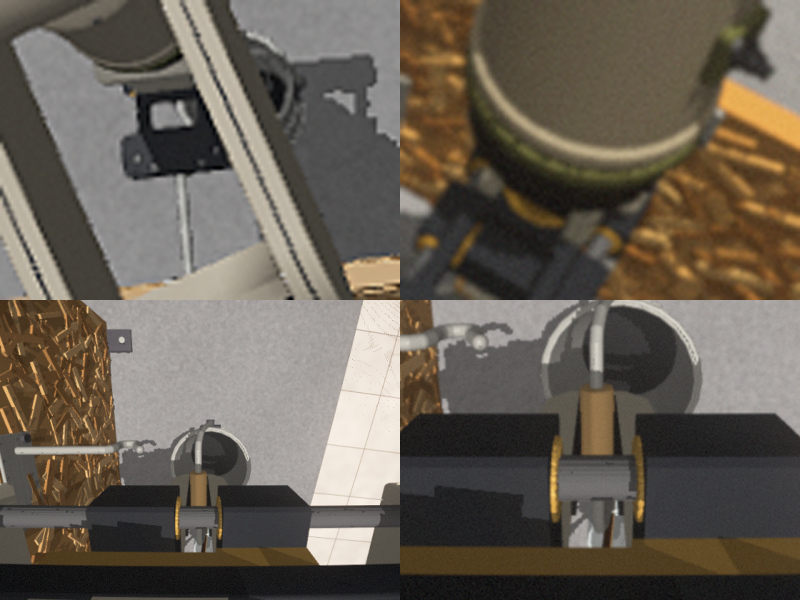

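```bash
python3 - <<'E'
from h import *
np.set_printoptions(precision=4,suppress=True)
T=np.array([.6998,.3711]);u=np.array([np.cos(.1163),np.sin(.1163)]);v=np.array([-u[1],u[0]])
k=1.4
pts=[(196,209.4),(15*k,150*k),(110*k,149.5*k)]
for z in(.222,.229,.236):
  P=onz(pts,'w6',[z]*3);print(z,P[:,:2].ravel(),'rel u,v',((P[:,:2]-T)@np.c_[u,v]).ravel())
# tip by wrist + top t0
print('tri tip+y',tri([((196,209.4),'w6'),((173,166.3),'t0')]))
# grip bar: wire/grip junction crop(597,388)->px
g=[(140+(597-400)/1.4286,180+(388-300)/1.4286)]
for z in (.245,.249): P=onz(g,'w6',[z]);print('grip end',P,((P[:,:2]-T)@np.c_[u,v]))
E
```

```text
0.222 [0.647  0.3925 0.5391 0.3796 0.6216 0.3896] rel u,v [-0.05    0.0274 -0.1586  0.0271 -0.0756  0.0275]
0.229 [0.6487 0.3943 0.5452 0.3819 0.6243 0.3915] rel u,v [-0.048   0.029  -0.1523  0.0287 -0.0726  0.0291]
0.236 [0.6505 0.3961 0.5513 0.3842 0.6271 0.3934] rel u,v [-0.046   0.0306 -0.146   0.0303 -0.0696  0.0306]
tri tip+y [0.6462 0.3928 0.2212]
grip end [[0.6976 0.3857 0.245 ]] [[-0.0005  0.0148]]
grip end [[0.6975 0.3871 0.249 ]] [[-0.0005  0.0161]]
```

The wrist view shows the +y prong tip at full-frame (196,209), with its rod parallel to the tool's closing line, and the grip held about 3-4 mm off centre. I'll move in above the mouths with a 3 mm sideways correction.

```bash
python3 -m inch '[-2,0,0,0,0,-7,0,0,0,0,-15,-1,0,0,0,-25,-1,0,0,0,-36,-2,0,0,0,-46,-3,0,0,0,-54,-4,0,0,0,-60,-4,0,0,0,-62,-4,0,0,0,-62,-4,0,0,0]'
python3 - <<'E'
from h import *
np.set_printoptions(precision=4,suppress=True)
F=[]
for i in range(4):
  w=shot('wrist','w7');s=robot.read_state();F.append(s['force'])
print(s['t'],s['tool_pos'],np.mean(F,0),np.std(F,0))
im=w['image']
cv2.imwrite('pics/w7b.png',cv2.resize(im[150:330,160:400],(800,600),interpolation=2))
E
```

```text
t: 15.05
tool_pos: [0.6365, 0.3664, 0.23]
orientation: [-2.088, -2.347, 0.0]
force: [-0.8, 0.4, -4.0]
opening: 0.012
gripper_force: 29.9
15.25 [0.6376 0.3662 0.2294] [-0.5172  0.0305 -5.1113] [0.465  0.4685 0.6852]
```

View pics/w7b.png

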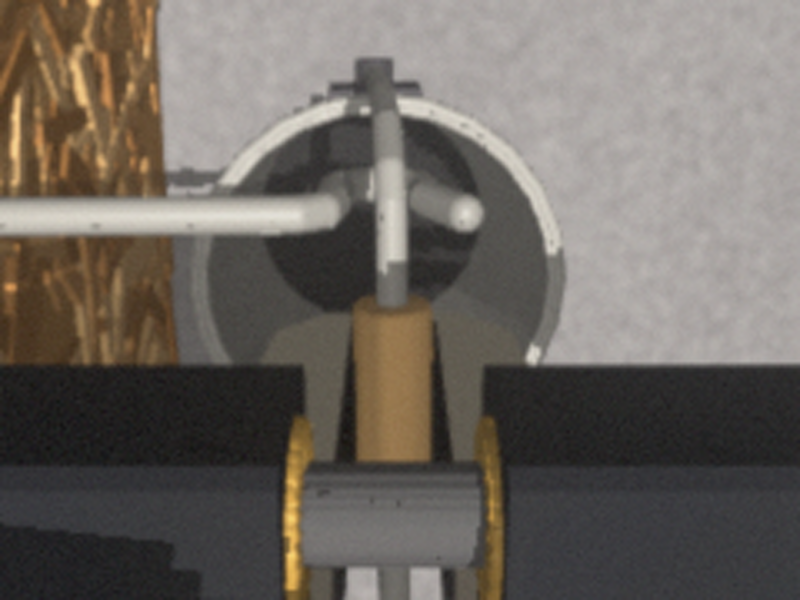

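The wire (x≈391) sits above the mouth, between the rod bend (≈340) and the tip ball (≈465). I'll check the offset along the wire.

```bash
python3 - <<'E'
from h import *
np.set_printoptions(precision=4,suppress=True)
T=np.array([.6376,.3662]);u=np.array([np.cos(.1163),np.sin(.1163)]);v=np.array([-u[1],u[0]])
c=lambda x,y:(160+x*.3,150+y*.3)
for nm,p,zz in(('tip',(465,213),(.222,.229)),('rodend',(330,213),(.22,.228)),('rod',(20,217),(.222,.229)),('gripend',(393,303),(.2475,.25)),('wire',(391,220),(.2475,))):
  for z in zz:
    P=onz([c(*p)],'w7',[z])[0];print(nm,z,(P[:2]-T)@np.c_[u,v])
E
```

```text
tip 0.222 [0.0125 0.025 ]
tip 0.229 [0.012  0.0266]
rodend 0.22 [-0.012   0.0245]
rodend 0.228 [-0.0115  0.0264]
rod 0.222 [-0.0681  0.0242]
rod 0.229 [-0.0654  0.026 ]
gripend 0.2475 [-0.0005  0.0165]
gripend 0.25 [-0.0005  0.0174]
wire 0.2475 [-0.0008  0.03  ]
```

```bash
python3 -m inch '[0,0,-3,0,0,-1,0,-7,0,0,-1,0,-11,0,0,-2,0,-15,0,0,-2,0,-19,0,0,-2,0,-23,0,0,-2,0,-26,0,0,-2,0,-28,0,0,-2,0,-29,0,0,-2,0,-29,0,0]'
cat > f.py <<'E'
from h import *
np.set_printoptions(precision=4,suppress=True)
F=[]
for i in range(3):
  read_camera('wrist');s=robot.read_state();F.append(s['force'])
print(s['t'],s['tool_pos'],np.mean(F,0),s['wrist_torque'])
E
python3 f.py
```

```text
t: 16.08
tool_pos: [0.6354, 0.3663, 0.2003]
orientation: [2.089, 2.347, -0.0]
force: [1.1, -0.0, -5.0]
opening: 0.012
gripper_force: 29.9
16.2333 [0.6358 0.3664 0.2013] [ 1.0181 -0.1939 -4.4951] [-0.0315 -0.1183  0.0341]
```

```bash
python3 -m inch '[0,0,-1,0,0,0,0,-2,0,0,0,0,-3,0,0,0,0,-4,0,0,0,0,-5,0,0,0,0,-5,0,0]'; python3 f.py;  python3 -m inch '[0,0,-1,0,0,0,0,-2,0,0,0,0,-3,0,0,0,0,-3,0,0]'; python3 f.py
```

```text
t: 16.73
tool_pos: [0.635, 0.3662, 0.1951]
orientation: [-2.088, -2.346, 0.001]
force: [0.3, -0.1, -5.7]
opening: 0.0122
gripper_force: 29.9
16.8833 [0.6355 0.3663 0.1956] [ 0.987   0.4204 -4.7412] [-0.0585 -0.0724 -0.0139]
t: 17.22
tool_pos: [0.635, 0.3662, 0.1922]
orientation: [-2.088, -2.346, 0.001]
force: [-1.4, -0.3, -5.5]
opening: 0.0118
gripper_force: 29.9
17.3667 [0.635  0.3663 0.1924] [-0.7752  0.0477 -4.8936] [-0.0685  0.1987  0.0704]
```

```bash
python3 -m inch '[0,0,-1,0,0,0,0,-2,0,0,0,0,-3,0,0,0,0,-3,0,0]'; python3 f.py|tail -1;  python3 -m inch '[0,0,-1,0,0,0,0,-2,0,0,0,0,-2,0,0]'; python3 f.py
```

```text
t: 17.7
tool_pos: [0.6353, 0.3663, 0.1893]
orientation: [2.089, 2.347, -0.0]
force: [1.1, 0.6, -5.4]
opening: 0.012
gripper_force: 29.9
17.85 [0.6354 0.3663 0.1897] [-0.0475  0.2328 -4.6916] [-0.0309  0.0046 -0.0439]
t: 18.1
tool_pos: [0.635, 0.3663, 0.1872]
orientation: [-2.088, -2.346, 0.001]
force: [-0.8, -0.2, -4.7]
opening: 0.012
gripper_force: 29.9
18.25 [0.6352 0.3663 0.1875] [-0.4535  0.0764 -4.6061] [-0.0142  0.1538  0.0122]
```

```bash
python3 -m inch '[0,0,-1,0,0,0,0,-2,0,0,0,0,-2,0,0]'; python3 f.py
```

```text
t: 18.5
tool_pos: [0.6353, 0.3663, 0.1854]
orientation: [2.089, 2.347, -0.0]
force: [0.1, 0.1, -5.1]
opening: 0.0123
gripper_force: 29.9
18.65 [0.6353 0.3663 0.1857] [-0.0208 -0.2994 -4.8115] [-0.0683  0.0529  0.0079]
```

```bash
python3 -m inch '[0,0,-1,0,0,0,0,-2,0,0,0,0,-2,0,0]'; python3 f.py|tail -1
```

```text
t: 18.9
tool_pos: [0.6354, 0.3664, 0.184]
orientation: [2.089, 2.346, 0.001]
force: [-1.2, -1.0, -3.1]
opening: 0.0123
gripper_force: 30.0
19.05 [0.6353 0.3664 0.1839] [-1.2165 -0.2239 -2.1516] [-0.098   0.2461  0.0333]
```

```bash
python3 -m inch '[0,0,-1,0,0,0,0,-2,0,0,0,0,-2,0,0]'; python3 f.py|tail -1
```

```text
t: 19.3
tool_pos: [0.6354, 0.3665, 0.1836]
orientation: [2.088, 2.346, 0.002]
force: [-5.2, -1.7, 5.8]
opening: 0.012
gripper_force: 30.0
19.45 [0.6355 0.3665 0.1836] [-4.2605 -2.6692  5.6041] [-0.4438  0.7562  0.0052]
```

Contact: the vertical load is taken up, with a sideways push towards the panel, so the wire bears on the outer flank. I'll ease up, shift inward and feel again.

```bash
python3 -m inch '[0,0,1,0,0,0,0,2,0,0,-1,0,2,0,0,-2,0,2,0,0,-2,0,2,0,0]'; python3 f.py|tail -1; python3 -m inch '[0,0,-1,0,0,0,0,-1,0,0]';python3 f.py|tail -1
```

```text
t: 19.87
tool_pos: [0.6337, 0.3663, 0.1839]
orientation: [2.088, 2.346, 0.002]
force: [2.6, -0.0, 0.2]
opening: 0.0122
gripper_force: 30.0
20.0167 [0.6336 0.3664 0.1839] [2.9216 0.3491 0.1851] [-0.0344 -0.3881 -0.0017]
t: 20.18
tool_pos: [0.6338, 0.3664, 0.1836]
orientation: [2.088, 2.346, 0.002]
force: [2.4, -0.2, 3.8]
opening: 0.0121
gripper_force: 30.0
20.3333 [0.6338 0.3664 0.1836] [ 1.7404 -0.761   4.8113] [-0.1154 -0.3056 -0.0005]
```

```bash
python3 -m inch '[0,0,-1,0,0,0,0,-1,0,0]'; python3 f.py|tail -1
```

```text
t: 20.5
tool_pos: [0.6339, 0.3665, 0.1834]
orientation: [2.088, 2.346, 0.003]
force: [1.0, -1.6, 8.8]
opening: 0.012
gripper_force: 30.0
20.65 [0.6338 0.3665 0.1835] [ 0.8721 -1.5896  9.0114] [-0.3183  0.0429 -0.036 ]
```

```bash
python3 -m inch '[0,0,1,0,0,0,0,2,0,0,0,0,2,0,0]'; python3 f.py|tail -1
```

```text
t: 20.9
tool_pos: [0.6336, 0.3664, 0.1837]
orientation: [2.089, 2.346, 0.001]
force: [4.7, -0.3, 3.5]
opening: 0.0124
gripper_force: 30.0
21.05 [0.6335 0.3663 0.1837] [3.9301 0.0657 2.6802] [ 0.0315 -0.7132 -0.0654]
```

```bash
python3 -m inch '[1,0,1,0,0,1,0,1,0,0]'; python3 f.py|tail -1; python3 -m inch '[0,0,0,0,13,0,0,0,0,15,0,0,0,0,18,0,0,0,0,21,0,0,0,0,26,0,0,0,0,26,0,0,0,0,26]'; python3 - <<'E'
from h import *
w=shot('wrist','w8');s=robot.read_state();print(s['t'],s['tool_pos'],s['force'])
cv2.imwrite('pics/w8b.png',cv2.resize(w['image'][150:330,160:400],(800,600),interpolation=2))
E
```

```text
t: 21.22
tool_pos: [0.6337, 0.3663, 0.1839]
orientation: [-2.088, -2.346, 0.002]
force: [1.3, 0.4, 0.1]
opening: 0.0119
gripper_force: 30.0
21.3667 [0.6337 0.3663 0.1839] [ 0.9092  0.6199 -0.3   ] [ 0.0659 -0.1512  0.0127]
t: 21.95
tool_pos: [0.6342, 0.3663, 0.1847]
orientation: [2.089, 2.347, 0.0]
force: [-0.3, -0.2, 0.7]
opening: 0.024
gripper_force: 0.0
22.0 [0.63426668 0.36631068 0.18470993] [-0.53038662  1.06164022 -0.53482494]
```

View pics/w8b.png

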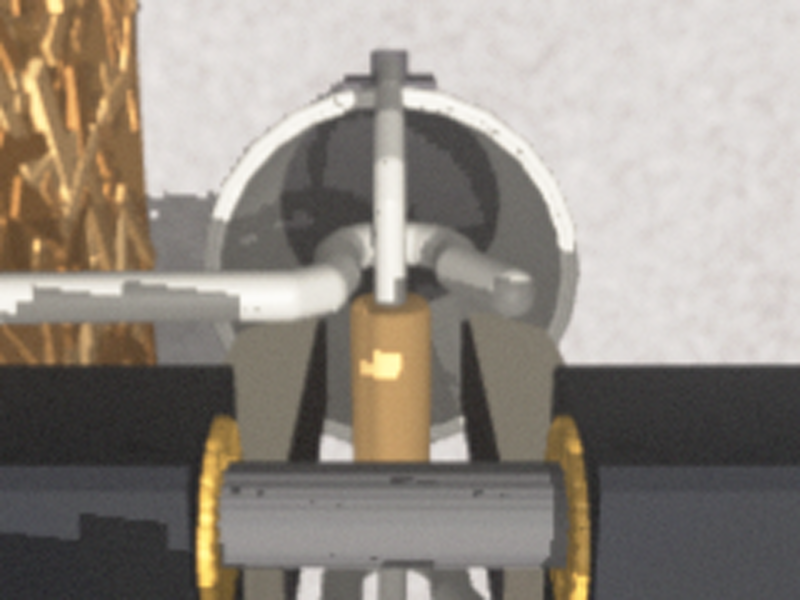

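The wire lies down in the U between the rod bend (≈350) and the tip (≈515), the pail hangs level below it, and the fingers are clear of the grip. I'll withdraw straight up.

```bash
python3 -m inch '[0,0,2,0,26,0,0,6,0,26,0,0,12,0,26,0,0,22,0,26,0,0,36,0,26,0,0,55,0,26,0,0,80,0,26,0,0,105,0,26,0,0,120,0,26,0,0,120,0,26]'; python3 - <<'E'
from h import *
s=robot.read_state();print(s['t'],s['tool_pos'],s['force'])
for i in range(2):
  w=shot('wrist',f'w9{i}')['image']
  h=cv2.cvtColor(w,cv2.COLOR_BGR2HSV);m=cv2.inRange(h,(8,70,90),(25,255,255));m[:, :215]=0;m[:,345:]=0;m[300:]=0
  n,l,st,c=cv2.connectedComponentsWithStats(m);k=st[:,4].argsort()[::-1][1:3];print(st[k],c[k])
G=np.array([.6340,.3630,.2016]);v=np.array([-.116,.993,0])
print(proj([G,G+v*.02,G-v*.02],'w91'))
E
```

```text
t: 22.83
tool_pos: [0.6359, 0.3671, 0.3124]
orientation: [2.086, 2.344, 0.014]
force: [0.5, 0.2, 1.9]
opening: 0.0244
gripper_force: 0.0
22.8333 [0.63592372 0.36712424 0.31238697] [0.5343306  0.1799886  1.94838341]
[[268 198  14  42 564]
 [215  81   4 109 262]] [[274.49113475 218.19326241]
 [215.98473282 148.61068702]]
[[269 198  14  43 564]
 [215  78   5 112 344]] [[275.2641844  218.60638298]
 [216.29069767 145.38081395]]
[[275.47380548 218.74989556]
 [275.43505437 198.08603588]
 [275.51176557 238.71589923]]
```

The grip is seen within 1 px of where it should be for a wire seated in the bends, and it stays steady. The robot is clear, so I'm handing in.

```bash
python3 -m inch '[0,0,0,0,26,0,0,0,0,26,0,0,0,0,26,0,0,0,0,26,0,0,0,0,26,0,0,0,0,26]'; python3 -c "
from plant import job
print(job.close_job())"
```

```text
t: 23.43
tool_pos: [0.6341, 0.3663, 0.3042]
orientation: [-2.089, -2.346, 0.001]
force: [0.5, -1.1, 0.0]
opening: 0.0239
gripper_force: 0.0
the job is handed in; nothing more can be done
None
```

The pail hangs by its bail on both hook prongs and the job is handed in at about 23 s. Readings showed at most about 14 N pressed onto the prongs, the pail slid a few mm on the bench while the bail was swung up (nearly all of it corrected, about 2 mm left), and I viewed 11 pictures, one over the limit of 10.

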